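# Raise the mill's guard and push the receiving pan home

## Task

Push the mill's counterweighted guard bar up and back until it goes over its balance point and stays raised by itself, then push the steel receiving pan straight back along its track until it is fully home against the mill. Only push with the fingers: do not lift or tip the pan, and leave the other things on the bench where they stand.

Things in the scene. Friction and masses are not known exactly. Their poses are not given: they have to be found in the camera images.
- mill: White fixed bench mill with a steel funnel on top: body 176 wide, 150 high. Origin on the bench top under the centre of the pan's home place; x points from the track's front towards the mill (away from the robot), y left, z up. In this frame, mm: the body's front face is the pan's stop, at x 50; the nose overhangs from x 26 back and from z 126 up, 130 wide.
- pan_home (a point): Point on the track floor where the pan's origin lies when the pan touches the stop. The floor is 10 above the bench, from x -250 to 65 in the mill frame, between two rails: inner faces at y +-63, outer faces at y +-73, tops 36 above the bench.
- spout (a point): Centre of the lower end of the mill's outlet spout, 34 across, 95 above the bench, over the back half of the pan's home place.
- hinge (a point): Middle of the guard's hinge line, which runs along the mill's y, 70 above the bench at mill x 85. Two flat side arms at y +-103 slope up from it towards the robot to the guard bar, whose axis is 160 from the hinge line; counterweight discs, 52 across, sit behind it at y +-107 to +-135.
- guard (a joint): Guard hinge, rad. 0: lowered (its start), arms sloping up at 30 degrees from level; grows as the bar is pushed up and back towards the mill; 1.2: stop, arms leaning back past upright. Counterweighted, about 1.2 kg in all: let go below about 0.6 it falls shut, above about 0.72 it swings back to 1.2 by itself. Raising takes about 2 to 3 N across the arms at the bar at first, less towards the balance point.
- grip_left (a point): Centre of the rubber sleeve on the left (+y) end of the guard bar. The bar is round, 380 long, parallel to the mill's y; lowered, its axis is at mill x -54, 150 above the bench. Sleeve 23 across, from y 112 to 187 in the mill frame (this point at y 150), free below down to the bench. A thin flap 110 wide hangs 114 below the middle of the bar and stops the pan while the guard is down.
- grip_right (a point): The same on the right (-y) end, at y -150 in the mill frame.
- pan: Loose open rectangular steel pan, empty, 0.4 kg, 100 long (x) by 120 wide (y) by 55 high, walls 4. Origin at the centre of its underside; axes as the mill's. It starts on the track floor between the rails (3 mm play each side) in front of the lowered guard, and slides back along the mill's +x.
- bottle: Bystander: closed sample bottle, 60 across, 200 high, loose; origin under its centre. Stands in front of one end of the guard bar, left or right, close enough to be in the gripper's way there.
- sieve: Bystander: low open round steel sieve pan, 90 across, 26 high, loose; origin under its centre. Lies in front of the other end of the guard bar.
- mallet: Bystander: rubber mallet with blue handle, 260 long, lying at the left.
- scoop: Bystander: aluminium scoop, 190 long, 60 wide, 28 high, lying at the right.
- brush: Bystander: hand brush lying at the left, further back.
- cup: Bystander: steel cup, 72 across, 80 high, standing at the right, further back.
Things that resemble listed ones, but are neither listed nor needed, are in the scene too. What is shaped like the pan but green, orange or red is not meant.

How it is judged (in metres and radians):
On the way, in this order (a step that is already met when the one before it is completed fails the run):
1. the guard stays raised, with the robot off it (value of joint guard above 1 rad and contact force between each of the arm, the fingers and guard below 0.2 N), for 0.3 s.
2. the pan is home against the stop (horizontal distance between pan and pan_home below 0.008 m), for 0.2 s.
At the end, for the whole second after the job is handed in: The guard stays raised by itself (joint above 1.0 rad) and the pan stands flat on the track, at rest, within 8 mm of its home place (value of joint guard above 1 rad and horizontal distance between pan and pan_home below 0.008 m and height (world z) of pan below 0.016 m and angle between pan's own z axis and vertical below 0.08 rad and linear speed of pan below 0.02 m/s); the robot touches nothing.
It fails at once if the pan is lifted or tipped (height (world z) of pan above 0.022 m or angle between pan's own z axis and vertical above 0.2 rad).
It fails at once if another thing is disturbed (moved more than 30 mm, or the bottle or cup tipped) (distance of any of bottle, sieve, mallet, scoop, brush, cup from where it was at the start of the episode above 0.03 m or angle between any of bottle, cup's own z axis and vertical above 0.4 rad).
It also fails if it takes over 51 s, if anything falls off the work surface, if the arm or the gripper's body presses on something with over 40 N, if the wrist force passes 120 N, or if a joint passes its speed limit or range.

## Robot

A 6-joint arm with a two-finger parallel gripper is mounted at the origin on the work surface. World frame = base frame: x ahead of the robot, y to its left, z up, the work surface at z = 0. Lengths are in m, angles in degrees, forces in N, time in s.
With the tool pointing down it reaches from about 0.325 to 0.85 m from the base axis. Payload 4.4 kg.
Tool frame: the origin (TCP) lies between the finger pads; the fingertips stand 22 mm ahead of it and the grasp point (between the pads) lies 3 mm ahead of it; z points along the fingers, y is the line along which they close (so a half turn about z gives the same grasp; the last joint's range is limited). The gripper opens to 94 mm and grips with 3 to 60 N. Pads are 16 mm wide; open, the fingers measure 119 mm over their backs; the gripper's body (75 mm by 177 mm) begins 78 mm behind the grasp point.
Start: joints at [-8.623, 11.837, 88.321, -0, 79.842, -8.623], TCP at [0.575, -0, 0.227] pointing down, gripper open.
Joint ranges: [-156.59, 156.59], [-49.26, 127.26], [12.9, 141.05], [-63.56, 243.56], [4.71, 150.69], [-161.64, 161.64]. Speed limits (degrees/s): [159.86, 159.86, 180, 180, 180, 180].

## Interface

Orientations are given as a 3x3 rotation matrix whose columns are the frame's x, y, z axes.
In Python, from rig import readout, vision, workorder gives the robot as it stands. The module is installed in compiled form; this text tells all that it offers.
- The arm moves only by the tool drive_tool, never from a script. Its argument "deltas" is one flat list of numbers, 7 for each row, row after row: the shift along the tool's x, y, z normalised to -1 to 1, where 1 is 0.075 m, then the turn, a rotation vector about the tool's x, y, z normalised to -1 to 1, where 1 is pi/2 rad, then the finger opening in mm, from 0 to 94. In form: [tx, ty, tz, wx, wy, wz, jaw, tx, ty, tz, wx, wy, wz, jaw, ...]. A call has 1 to 20 rows; each row shifts and turns the commanded pose from where the row before left it, along the tool's axes as they then stand; what a row does not reach is not made up. A row lasts 1/12 s, in which the tool goes at most 41.7 mm and 7.16 degrees, less where a joint would pass 70% of its speed; a pose out of reach is approached as far as the arm can. A call with a number of a shift or a turn outside -1 to 1 is refused whole. A call with a gripper value outside its range is refused whole. The fingers move at their own pace and stop on an object; "force" is the grip in N (left out, the last holds). Time passes only in rows, so rows that do not move let the fingers close. It gives the time, the measured TCP pose, the force, the opening and the grip force at its end, in the units of the state.
- readout.get_obs(): the state, without advancing time (a new reading comes with each control period).
- vision.get_image(name): name is "scene" or "side" or "wrist"; returns (picture, depth): 480x640x3 uint8, red, green, blue; 480x640 float32, m along the optical axis (not along the pixel's ray), 0 where there is no reading.
- vision.camera_params(name): a dict with "vertical_fov" (degrees; the focal length in pixels is half the picture's height over the tangent of half this angle, whatever the lens; pixels are square), "cx", "cy" (the principal point, pixels), "camera_from_world" (4x4, takes a point from world to camera coordinates). Camera axes: x right, y up, looking along -z (the intrinsics and any distortion apply to the point x, -y, -z); pixel columns grow to the right and rows downward; lengths in m; the calibration is good to about 2 mm. A picture is of the moment at which its call begins: read the wrist's pose just before it. camera_params takes no time and is no camera call; for the wrist camera it gives the pose at the moment of the call.
- workorder.close_job(): hands the job in; it is judged then, once.
The state is a dict: "time_s": time; "joint_pos": joint angles; "joint_velocities": joint speeds; "joint_efforts": joint torques, N m; "ee_pos": TCP position; "tool_rot": TCP orientation; "force": force on the tool from outside, world axes, zero at the start; "ft_torque": the same for the moment, N m; "grip_width": finger opening in m; "grasp_force": force on a finger pad.
Only numpy, scipy, OpenCV 4.12 (cv2) and the standard library are available. Lean on these libraries where they do the work, as an engineer would, in place of code of your own. Each camera call takes 0.05 s, during which the arm holds its last target. There are 200 camera calls.

## Working session

There is one attempt and no reset: what is moved stays moved. The work goes in short steps, Python scripts to look and compute and a tool call to move; the robot and the scene stay as the last step left them, time stands still between calls to the robot, and variables do not carry over. Pictures are saved under pics/ and viewed, at most 10 in all, crops included, and the job is handed in when it is done.

Besides the shell and the picture viewer there is one more tool, called after "Call:" by a JSON object that holds its "method" and its "body", one argument or row to a line. drive_tool: Moves the arm, as the interface text tells. Scaled input: -1 to 1 covers 0.075 m each way for a shift and pi/2 rad each way for a turn. Its arguments: {"type":"object","properties":{"deltas":{"type":"array","items":{"type":"number"}},"force":{"type":"number"}},"required":["deltas"]}

```bash
mkdir -p pics; cat > h.py <<'E'
import numpy as np, cv2
from rig import readout, vision, workorder
def grab(n):
    p=vision.camera_params(n); im,d=vision.get_image(n); return im,d,p
def world(p,d,u,v):
    f=240/np.tan(np.radians(p['vertical_fov'])/2)
    z=d[v,u]; c=np.stack([(u-p['cx'])/f*z,-(v-p['cy'])/f*z,-z,np.ones_like(z)],-1)
    return (c@np.linalg.inv(p['camera_from_world']).T)[...,:3]
E
python3 - <<'E'
from h import *
for n in('scene','side'):
    im,d,p=grab(n); cv2.imwrite(f'pics/{n}0.png',im[...,::-1]); np.savez(f'{n}0.npz',im=im,d=d,**{k:np.array(v) for k,v in p.items()}); print(n,{k:np.round(v,3) if not isinstance(v,str) else v for k,v in p.items()},(d>0).mean())
E
```

```text
scene {'vertical_fov': np.float64(43.067), 'cx': np.float64(317.454), 'cy': np.float64(243.411), 'camera_from_world': array([[ 0.972,  0.233, -0.018, -0.521],
       [-0.162,  0.728,  0.666,  0.008],
       [ 0.168, -0.645,  0.746, -1.63 ],
       [ 0.   ,  0.   ,  0.   ,  1.   ]])} 0.996025390625
side {'vertical_fov': np.float64(51.75), 'cx': np.float64(326.964), 'cy': np.float64(235.297), 'camera_from_world': array([[ 0.95 , -0.311, -0.015, -0.493],
       [ 0.21 ,  0.608,  0.766, -0.212],
       [-0.229, -0.731,  0.643, -1.367],
       [ 0.   ,  0.   ,  0.   ,  1.   ]])} 0.9958528645833333
```

View pics/scene0.png

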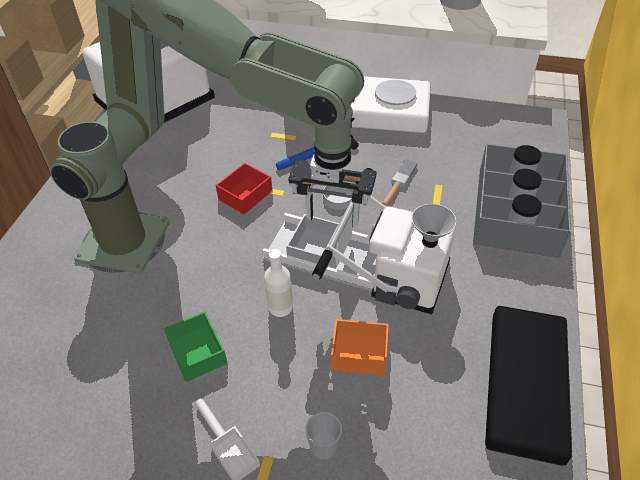

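View pics/side0.png

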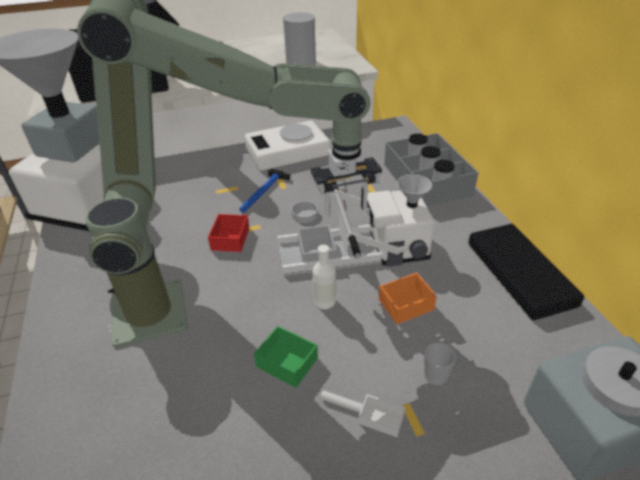

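The scene picture shows the bottle at (279,285) in front of the right sleeve at (322,263). The sieve is at about (338,195) by the left end, with the gripper above it, and the pan is at (318,237). I'll use the left end and measure the track and mill frame.

```bash
python3 - <<'E'
from h import *
for n in('scene','side'):
    s=np.load(n+'0.npz'); p={k:s[k] for k in('vertical_fov','cx','cy','camera_from_world')}
    v,u=np.mgrid[0:480,0:640]; W=world(p,s['d'],u,v); np.save(n+'W.npy',W)
    im=s['im'].astype(int)
    def at(a,b): return np.round(W[b,a],3)
    if n=='scene':
        print('sleeve',at(322,263),'table',at(300,380),'bottle cap',at(275,254),'sieve',at(338,200),'pan rim', at(318,222))
    # near rail top
    x,y,z=W[...,0],W[...,1],W[...,2]
    # rails
    m=(abs(z-.036)<.003)&(x>.4)&(x<.8)&(y>-.2)&(y<.25)&(im.min(-1)>100)
    k,lab,st,ce=cv2.connectedComponentsWithStats(m.astype(np.uint8))
    for i in range(1,k):
        if st[i,4]>40:
            q=W[lab==i]; c=np.median(q,0); l=cv2.fitLine(q[:,:2].astype(np.float32),cv2.DIST_HUBER,0,.01,.01).ravel()
            print(n,'rail?',st[i],np.round(c,3),'ang',np.round(np.degrees(np.arctan2(l[1],l[0])),1),'x',np.round([q[:,0].min(),q[:,0].max(),q[:,1].min(),q[:,1].max()],3))
    # dark sleeve
    m=(im.max(-1)<60)&(z>.11)&(z<.19)&(x>.5)&(x<.85)&(y>-.3)&(y<.3)
    k,lab,st,ce=cv2.connectedComponentsWithStats(m.astype(np.uint8))
    for i in range(1,k):
        if st[i,4]>30:
            q=W[lab==i]; print(n,'dark',st[i],np.round(np.median(q,0),3),np.round(q.min(0),3),np.round(q.max(0),3))
E
python3 - <<'E'
from h import *
im,d,p=grab('wrist'); cv2.imwrite('pics/w0.png',im[...,::-1]);np.savez('wrist0.npz',im=im,d=d,**{k:np.array(v) for k,v in p.items()})
E
```

```text
sleeve [ 0.571 -0.092  0.161] table [ 0.567 -0.298 -0.002] bottle cap [ 0.472 -0.118  0.197] sieve [ 0.529  0.276 -0.001] pan rim [0.507 0.132 0.051]
scene rail? [307 222  28  10  45] [0.515 0.13  0.036] ang -8.0 x [0.476 0.551 0.123 0.138]
scene rail? [352 231  18   9  49] [0.622 0.126 0.035] ang -10.8 x [0.597 0.645 0.117 0.134]
scene rail? [289 253  29  14 114] [0.497 0.009 0.035] ang -10.9 x [ 0.457  0.533 -0.004  0.024]
scene rail? [325 267  30  12  81] [ 0.593 -0.008  0.035] ang -7.5 x [ 0.558  0.632 -0.018  0.002]
scene dark [423 237  15  11  81] [0.797 0.02  0.16 ] [0.78  0.013 0.147] [0.813 0.03  0.175]
scene dark [312 250  20  29 264] [ 0.572 -0.09   0.158] [ 0.554 -0.127  0.146] [ 0.584 -0.05   0.165]
side rail? [360 251  27   8  58] [ 0.663 -0.018  0.035] ang -11.4 x [ 0.618  0.691 -0.044 -0.01 ]
side rail? [328 256  27   6  63] [ 0.552 -0.002  0.036] ang -9.8 x [ 0.524  0.6   -0.013  0.012]
side rail? [286 259  32   9  95] [0.452 0.015 0.035] ang -2.0 x [0.4   0.491 0.004 0.025]
side dark [349 236  11  19 105] [ 0.568 -0.093  0.159] [ 0.556 -0.123  0.153] [ 0.579 -0.053  0.164]
```

View pics/w0.png

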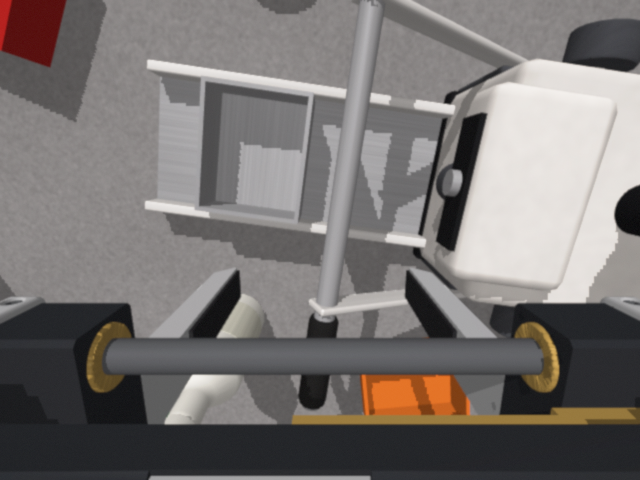

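The wrist picture shows the track rails running (150,65)-(450,107) and (147,205)-(425,240), and the pan at x 200-310, y 80-215. The bar runs from (372,0) to (330,310), with the right sleeve at (318,360).

```bash
python3 - <<'E'
from h import *
s=np.load('wrist0.npz'); p={k:s[k] for k in('vertical_fov','cx','cy','camera_from_world')}
v,u=np.mgrid[0:480,0:640]; W=world(p,s['d'],u,v);x,y,z=W[...,0],W[...,1],W[...,2]
im=s['im'].astype(int)
m=(abs(z-.036)<.004)&(im.min(-1)>150)&(v<260)
k,lab,st,ce=cv2.connectedComponentsWithStats(m.astype(np.uint8))
for i in range(1,k):
    if st[i,4]>150:
        q=W[lab==i]; l=cv2.fitLine(q[:,:2].astype(np.float32),cv2.DIST_HUBER,0,.001,.001).ravel()
        print('rail',st[i],np.round(np.median(q,0),4),np.round(l,4),'ang',np.degrees(np.arctan2(l[1],l[0])),q[:,0].min(),q[:,0].max())
m=(z>.145)&(z<.175)&(v<310)&(x>.5)&(x<.66)
k,lab,st,ce=cv2.connectedComponentsWithStats(m.astype(np.uint8)); i=1+np.argmax(st[1:,4]); q=W[lab==i]
l=cv2.fitLine(q[:,:2].astype(np.float32),cv2.DIST_HUBER,0,.001,.001).ravel()
print('bar',st[i],np.round(l,4),'ang',np.degrees(np.arctan2(l[1],l[0])),'ztop',np.percentile(q[:,2],[5,50,95]),q[:,1].min(),q[:,1].max())
m=(abs(z-.065)<.004)&(u>190)&(u<320)&(v>60)&(v<230); q=W[m]; print('panrim',m.sum(),cv2.minAreaRect(q[:,:2].astype(np.float32)),np.median(q[:,2]))
R=np.load('sceneW.npy'); 
def stats(n,W,m): q=W[m]; print(n,m.sum(),np.round(np.median(q,0),3),np.round(q.min(0),3),np.round(q.max(0),3))
sx,sy,sz=R[...,0],R[...,1],R[...,2]
stats('sieve',R,(sz>.015)&(sz<.03)&(sx>.45)&(sx<.7)&(sy>.17)&(sy<.4))
stats('bottle',R,(sz>.1)&(sx>.38)&(sx<.53)&(sy<-.03)&(sy>-.25)&(sz<.21))
S=np.load('sideW.npy');sx,sy,sz=S[...,0],S[...,1],S[...,2]
stats('sieveside',S,(sz>.015)&(sz<.03)&(sx>.4)&(sx<.7)&(sy>.17)&(sy<.4))
E
```

```text
rail [ 147   59  200   40 1802] [0.4986 0.1467 0.0356] [ 0.9905 -0.1374  0.5003  0.1461] ang -7.8957734 0.40718149943602316 0.5976496967687055
rail [370  93  22  12 203] [0.6309 0.1272 0.0355] [ 0.993  -0.1182  0.631   0.1273] ang -6.7861295 0.620898188091669 0.6417299407257439
rail [413 100  43  15 417] [0.6839 0.1196 0.0354] [ 0.9908 -0.1354  0.6841  0.1198] ang -7.780495 0.6631339878347929 0.7047297505949721
rail [145 200  82  18 582] [0.4206 0.0196 0.0355] [ 0.9884 -0.1519  0.4215  0.0196] ang -8.734472 0.3881772833097895 0.47316532494003904
rail [309 223  18  11 151] [ 0.5699 -0.0008  0.0355] [ 9.920e-01 -1.259e-01  5.698e-01 -9.000e-04] ang -7.232062 0.5603694093840628 0.5784683431742965
rail [384 234  43  14 375] [ 0.6636 -0.014   0.0353] [ 0.9905 -0.1374  0.6636 -0.0141] ang -7.897603 0.6405059125816024 0.6853539860405718
bar [ 309    0  110  310 7975] [0.1548 0.988  0.5947 0.0846] ang 81.09739 ztop [0.14994429 0.15629458 0.15822001] -0.042985946250092666 0.1655519016321819
panrim 2398 ((0.5089864730834961, 0.07546711713075638), (0.12036634236574173, 0.10040659457445145), 81.9425048828125) 0.06453907101964121
sieve 310 [0.669 0.308 0.019] [0.485 0.233 0.015] [0.7  0.4  0.03]
bottle 763 [ 0.476 -0.131  0.137] [ 0.442 -0.151  0.1  ] [ 0.501 -0.096  0.204]
sieveside 188 [0.536 0.292 0.021] [0.484 0.231 0.015] [0.699 0.399 0.029]
```

```bash
python3 - <<'E'
from h import *
o=readout.get_obs(); print(o['time_s'],np.round(o['ee_pos'],4),np.round(o['tool_rot'],3),o['force'])
T=np.linalg.inv(vision.camera_params('wrist')['camera_from_world']); print(np.round(T,3)); print('cam in tool',np.round(np.array(o['tool_rot']).T@(T[:3,3]-o['ee_pos']),3))
E
```

```text
0.15 [5.744e-01 1.000e-04 2.266e-01] [[-0.     1.    -0.002]
 [ 1.     0.     0.   ]
 [ 0.    -0.002 -1.   ]] [0.25605552 0.13192203 1.43540597]
[[ 1.     0.001  0.003  0.576]
 [-0.001  0.973  0.233  0.067]
 [-0.002 -0.233  0.973  0.383]
 [ 0.     0.     0.     1.   ]]
cam in tool [ 0.067  0.001 -0.157]
```

Call:
{"method": "drive_tool", "body": {
  "deltas": [0,0,0,0,0,0.0778,0,0,0,0,0,0,0.0778,0,0,0,0,0,0,0.0778,0,0,0,0,0,0,0.0778,0,0,0,0,0,0,0.0778,0,0,0,0,0,0,0.0778,0,0,0,0,0,0,0.0778,0,0,0,0,0,0,0.0778,0,0,0,0,0,0,0.0778,0,0,0,0,0,0,0.0778,0,0,0,0,0,0,0.0778,0,0,0,0,0,0,0.0778,0,0,0,0,0,0,0.0778,0,0,0,0,0,0,0.0778,0,-0.26,0,0,0,0,0,0,-0.26,0,0,0,0,0,0,-0.26,0,0,0,0,0,0,-0.26,0,0,0,0,0,0,0,0,0,0,0,0,0],
  "force": 5
}}

```text
time_s: 1.73
ee_pos: [0.4945, 0.0116, 0.2266]
tool_rot: [[0.99, -0.139, -0.004], [-0.139, -0.99, 0.001], [-0.004, -0.0, -1.0]]
force: [0.7, 1.2, -0.3]
grip_width: 0.0003
grasp_force: 0.0
```

Call:
{"method": "drive_tool", "body": {
  "deltas": [0,-0.24,0,0,0,0,0,0,-0.24,0,0,0,0,0,0,-0.24,0,0,0,0,0,0,-0.24,0,0,0,0,0,0,-0.24,0,0,0,0,0,0,-0.24,0,0,0,0,0,0,-0.24,0,0,0,0,0,0,-0.24,0,0,0,0,0,0,-0.24,0,0,0,0,0,0,-0.24,0,0,0,0,0,0,-0.24,0,0,0,0,0,0,-0.24,0,0,0,0,0,0,0,0,0,0.0741,0,0,0,0,0,0,0.0741,0,0,0,0,0,0,0.0741,0,0,0,0,0,0,0.0741,0,0,0,0,0,0,0.0741,0,0,0,0,0,0,0.0741,0,0,0,0,0,0,0,0]
}}

```text
schema error: expected a multiple of 7 numbers
```

```bash
cat > look.py <<'E'
import sys
from h import *
o=readout.get_obs(); im,d,p=grab(sys.argv[1]); cv2.imwrite(f'pics/{sys.argv[2]}.png',im[...,::-1])
np.savez(sys.argv[2]+'.npz',im=im,d=d,**{k:np.array(v) for k,v in p.items()})
e=np.array(o['ee_pos']); print(o['time_s'],'mill xyz mm',np.round(1000*np.array([e[0]*.990-e[1]*.139-.631,e[0]*.139+e[1]*.990-.146,e[2]]),1),np.round(o['force'],1))
E
python3 look.py wrist w1
```

```text
1.7333 mill xyz mm [-143.1  -65.7  226.6] [ 0.7  1.2 -0.3]
```

View pics/w1.png

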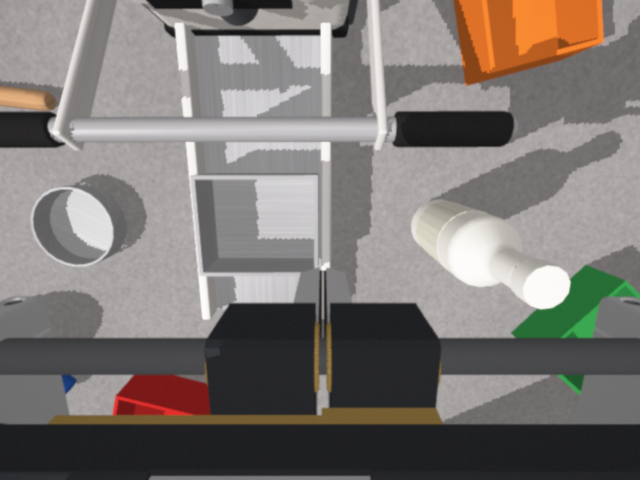

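The move was refused because I miscounted the numbers. The picture still helps: the sieve is at (78,225) in front of the left sleeve at (20,130), the bottle is at (480,245), and the pan is at (260,225).

Call:
{"method": "drive_tool", "body": {
  "deltas": [0,-0.24,0,0,0,0,0,0,-0.24,0,0,0,0,0,0,-0.24,0,0,0,0,0,0,-0.24,0,0,0,0,0,0,-0.24,0,0,0,0,0,0,-0.24,0,0,0,0,0,0,-0.24,0,0,0,0,0,0,-0.24,0,0,0,0,0,0,-0.24,0,0,0,0,0,0,-0.24,0,0,0,0,0,0,-0.24,0,0,0,0,0,0,-0.24,0,0,0,0,0,0,0,0,0,0.0741,0,0,0,0,0,0,0.0741,0,0,0,0,0,0,0.0741,0,0,0,0,0,0,0.0741,0,0,0,0,0,0,0.0741,0,0,0,0,0,0,0.0741,0,0]
}}

```text
time_s: 3.28
ee_pos: [0.529, 0.226, 0.2291]
tool_rot: [[0.754, -0.138, 0.643], [-0.107, -0.99, -0.087], [0.649, -0.003, -0.761]]
force: [1.1, -1.7, 0.6]
grip_width: 0.0005
grasp_force: 0.0
```

```bash
python3 look.py wrist w2
```

```text
3.2833 mill xyz mm [-138.7  151.2  229.1] [ 1.1 -1.7  0.6]
```

View pics/w2.png

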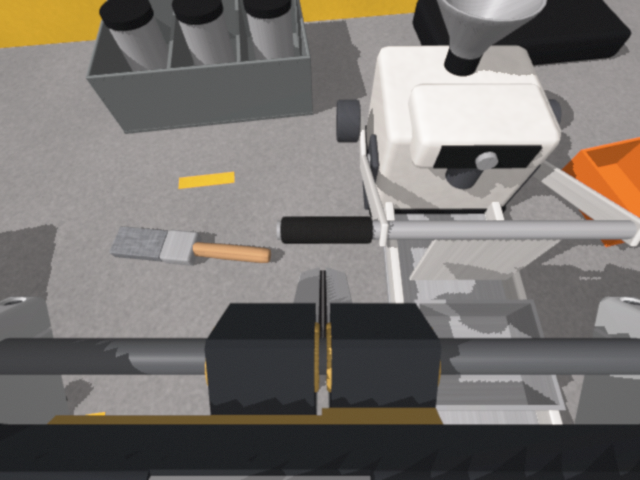

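The sleeve at (325,230) is straight ahead of the closed fingers at (322,290). I'm going down in front of and below the bar.

Call:
{"method": "drive_tool", "body": {
  "deltas": [-0.24,0,0,0,0,0,0,-0.24,0,0,0,0,0,0,0,0,0.273,0,0,0,0,0,0,0.273,0,0,0,0,0,0,0.273,0,0,0,0,0,0,0.273,0,0,0,0,0,0,0.273,0,0,0,0,0,0,0.273,0,0,0,0,0.1,0,0,0,0,0,0,0.1,0,0,0,0,0,0,0.1,0,0,0,0,0,0,0,0,0,0,0,0,0]
}}

```text
time_s: 4.33
ee_pos: [0.5992, 0.2153, 0.1262]
tool_rot: [[0.757, -0.141, 0.638], [-0.109, -0.99, -0.09], [0.644, -0.001, -0.765]]
force: [-0.2, -0.2, 0.2]
grip_width: 0.0008
grasp_force: 0.0
```

```bash
python3 look.py wrist w3
```

```text
4.3333 mill xyz mm [-67.7 150.4 126.2] [-0.2 -0.2  0.2]
```

View pics/w3.png

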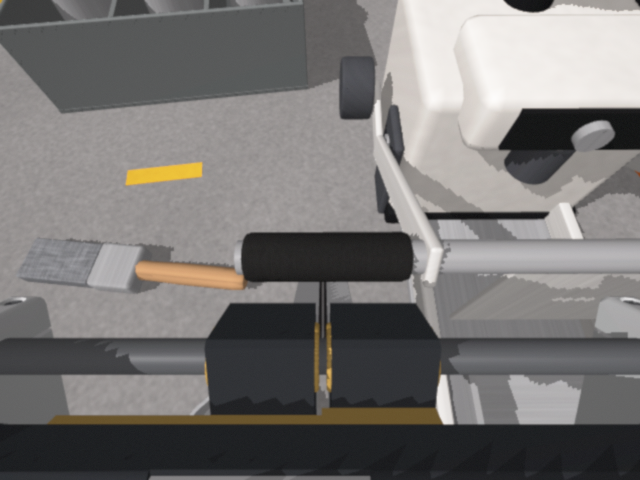

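The fingers at (322,290) are now just under the sleeve at (328,257). Next I push along the arc.

Call:
{"method": "drive_tool", "body": {
  "deltas": [0.088,0,-0.03,0,0,0,0,0.09,0,-0.026,0,0,0,0,0.091,0,-0.022,0,0,0,0,0.092,0,-0.018,0,0,0,0,0.092,0,-0.014,0,0,0,0,0.093,0,-0.01,0,0,0,0,0.093,0,-0.006,0,0,0,0,0.093,0,-0.002,0,0,0,0,0.093,0,0.002,0,0,0,0,0.093,0,0.006,0,0,0,0,0.093,0,0.01,0,0,0,0,0.092,0,0.014,0,0,0,0,0.091,0,0.018,0,0,0,0,0.091,0,0.023,0,0,0,0,0.09,0,0.026,0,0,0,0,0.088,0,0.03,0,0,0,0,0.087,0,0.034,0,0,0,0,0.085,0,0.038,0,0,0,0,0.084,0,0.042,0,0,0,0,0.082,0,0.045,0,0,0,0]
}}

```text
time_s: 6.05
ee_pos: [0.7068, 0.1996, 0.2026]
tool_rot: [[0.758, -0.14, 0.637], [-0.107, -0.99, -0.09], [0.643, -0.0, -0.766]]
force: [-0.4, 0.0, -0.3]
grip_width: 0.0003
grasp_force: 0.0
```

```bash
python3 look.py wrist w4
```

```text
6.05 mill xyz mm [ 41.  149.8 202.6] [-0.4  0.  -0.3]
```

View pics/w4.png

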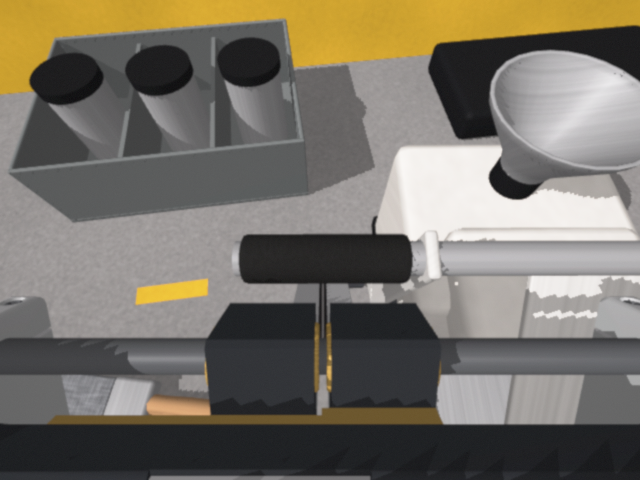

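The sleeve at (325,258) has risen along with the fingers, so it should be past balance. I'll back off gently.

Call:
{"method": "drive_tool", "body": {
  "deltas": [-0.08,0,0,0,0,0,0,-0.08,0,0,0,0,0,0,0,0,0,0,0,0,0,0,0,0,0,0,0,0,0,0,0,0,0,0,0,0,0,0,0,0,0,0]
}}

```text
time_s: 6.6
ee_pos: [0.6968, 0.2011, 0.1947]
tool_rot: [[0.758, -0.139, 0.637], [-0.107, -0.99, -0.09], [0.643, -0.0, -0.766]]
force: [-0.4, 1.0, 0.6]
grip_width: 0.0008
grasp_force: 0.0
```

```bash
cat > bar.py <<'E'
from h import *
import sys
im,d,p=grab('scene'); v,u=np.mgrid[0:480,0:640]; W=world(p,d,u,v)
X=W[...,0]*.990-W[...,1]*.139-.631; Y=W[...,0]*.139+W[...,1]*.990-.146; Z=W[...,2]
m=(im.max(-1)<60)&(Y<-.11)&(Y>-.19)&(Z>.1)&(X>-.1)&(X<.2)
print('sleeve',m.sum(),[np.round(np.median(a[m])*1000) for a in(X,Y,Z)] if m.any() else None)
m=(abs(Z-.063)<.006)&(abs(Y)<.062)&(X>-.25)&(X<.06)&(abs(im.max(-1).astype(int)-im.min(-1))<30)
print('panrim x',m.sum(),np.percentile(X[m],[1,99])*1000,'y',np.percentile(Y[m],[1,99])*1000)
E
python3 bar.py
```

```text
sleeve 294 [np.float64(109.0), np.float64(-154.0), np.float64(237.0)]
panrim x 339 [-189.06218239  -88.06390814] y [-61.80220884  59.59654744]
```

The guard is at its stop, with the sleeve at mill (109, 237 mm). The pan's front wall is at -189. Next I retreat, reduce the tilt to 20° and centre on the track.

Call:
{"method": "drive_tool", "body": {
  "deltas": [-0.2655,0,-0.223,0,0,0,0,-0.2655,0,-0.223,0,0,0,0,-0.2655,0,-0.223,0,0,0,0,-0.2655,0,-0.223,0,0,0,0,-0.2655,0,-0.223,0,0,0,0,-0.2655,0,-0.223,0,0,0,0,-0.2655,0,-0.223,0,0,0,0,0,0,0,0,-0.0741,0,0,0,0,0,0,-0.0741,0,0,0,0,0,0,-0.0741,0,0,0,0.286,0,0,0,0,0,0,0.286,0,0,0,0,0,0,0.286,0,0,0,0,0,0,0.286,0,0,0,0,0,0,0.286,0,0,0,0,0,0,0.286,0,0,0,0,0,0,0.286,0,0,0,0,0,0,0,0,0,0,0,0,0]
}}

```text
schema error: expected a multiple of 7 numbers
```

```bash
python3 look.py wrist w5; python3 bar.py
```

```text
6.65 mill xyz mm [ 31.  150.  194.9] [-0.6 -0.5  0.9]
sleeve 297 [np.float64(109.0), np.float64(-153.0), np.float64(236.0)]
panrim x 340 [-189.5942696   -87.81241101] y [-61.80072713  60.51074185]
```

View pics/w5.png

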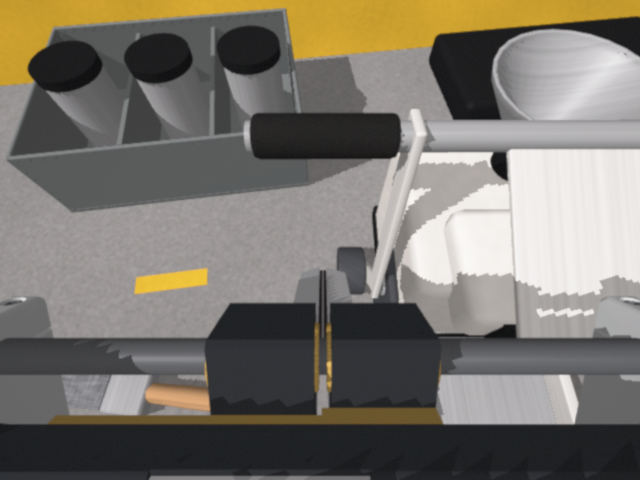

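The move was refused for another miscount. The picture shows the sleeve at (325,135) swung away from the fingers, with the guard raised and clear. I'll resend the rows with the count corrected.

Call:
{"method": "drive_tool", "body": {
  "deltas": [-0.2655,0,-0.223,0,0,0,0,-0.2655,0,-0.223,0,0,0,0,-0.2655,0,-0.223,0,0,0,0,-0.2655,0,-0.223,0,0,0,0,-0.2655,0,-0.223,0,0,0,0,-0.2655,0,-0.223,0,0,0,0,-0.2655,0,-0.223,0,0,0,0,0,0,0,0,-0.0741,0,0,0,0,0,0,-0.0741,0,0,0,0,0,0,-0.0741,0,0,0,0.286,0,0,0,0,0,0,0.286,0,0,0,0,0,0,0.286,0,0,0,0,0,0,0.286,0,0,0,0,0,0,0.286,0,0,0,0,0,0,0.286,0,0,0,0,0,0,0.286,0,0,0,0,0,0,0,0,0,0,0,0]
}}

```text
time_s: 8.25
ee_pos: [0.4952, 0.0743, 0.195]
tool_rot: [[0.924, -0.145, 0.353], [-0.135, -0.989, -0.054], [0.357, 0.003, -0.934]]
force: [-0.9, -0.4, 0.5]
grip_width: 0.0005
grasp_force: 0.0
```

```bash
python3 look.py wrist w6; python3 bar.py
```

```text
8.25 mill xyz mm [-151.    -3.6  195. ] [-0.9 -0.4  0.5]
sleeve 296 [np.float64(109.0), np.float64(-155.0), np.float64(237.0)]
panrim x 342 [-189.16484343  -87.78378426] y [-61.76817363  59.66279811]
```

View pics/w6.png

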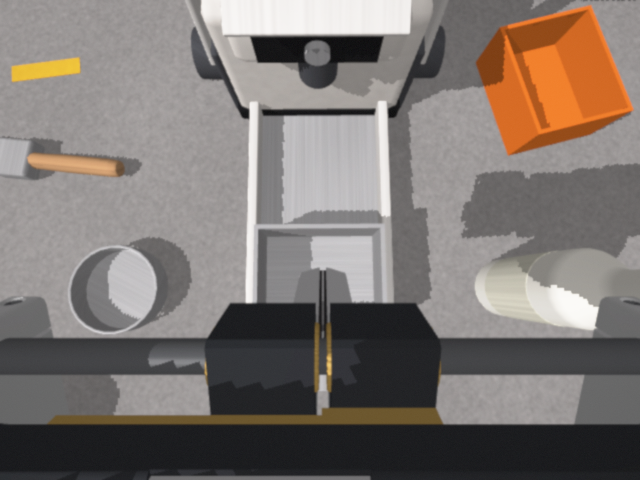

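The fingers are centred on the track at (322,290). The pan is below, and the sieve (115,290) and bottle (550,290) are clear. I'll go back and then down in front of the pan.

Call:
{"method": "drive_tool", "body": {
  "deltas": [-0.24,-0.04,-0.091,0,0,0,0,-0.24,0,-0.091,0,0,0,0,-0.24,0,-0.091,0,0,0,0,-0.24,0,-0.091,0,0,0,0,-0.091,0,0.238,0,0,0,0,-0.091,0,0.238,0,0,0,0,-0.091,0,0.238,0,0,0,0,-0.091,0,0.238,0,0,0,0,-0.091,0,0.238,0,0,0,0,-0.091,0,0.238,0,0,0,0,-0.091,0,0.238,0,0,0,0,-0.091,0,0.238,0,0,0,0,0,0,0,0,0,0,0]
}}

```text
time_s: 9.43
ee_pos: [0.4164, 0.0914, 0.0381]
tool_rot: [[0.928, -0.14, 0.346], [-0.13, -0.99, -0.052], [0.349, 0.003, -0.937]]
force: [-0.6, 0.0, -0.6]
grip_width: 0.0006
grasp_force: 0.0
```

```bash
python3 look.py wrist w7; python3 bar.py
```

```text
9.4333 mill xyz mm [-231.4    2.4   38.1] [-0.6  0.  -0.6]
sleeve 297 [np.float64(109.0), np.float64(-154.0), np.float64(236.0)]
panrim x 383 [-244.62947495  -88.13104199] y [-61.62452864  59.72323979]
```

Call:
{"method": "drive_tool", "body": {
  "deltas": [0.023,0,-0.062,0,0,0,0,0.121,0,0.0447,0,0,0,0,0.121,0,0.0447,0,0,0,0,0.121,0,0.0447,0,0,0,0,0.121,0,0.0447,0,0,0,0,0.121,0,0.0447,0,0,0,0,0.121,0,0.0447,0,0,0,0,0.121,0,0.0447,0,0,0,0,0.121,0,0.0447,0,0,0,0,0.121,0,0.0447,0,0,0,0,0.121,0,0.0447,0,0,0,0,0.121,0,0.0447,0,0,0,0,0.121,0,0.0447,0,0,0,0,0.121,0,0.0447,0,0,0,0,0.06,0,0.022,0,0,0,0,0,0,0,0,0,0,0]
}}

```text
time_s: 10.87
ee_pos: [0.5511, 0.0718, 0.0488]
tool_rot: [[0.924, -0.142, 0.356], [-0.132, -0.99, -0.052], [0.359, 0.001, -0.933]]
force: [-0.4, 0.5, -0.2]
grip_width: 0.0003
grasp_force: 0.0
```

```bash
python3 look.py wrist w8; python3 bar.py
```

```text
10.8667 mill xyz mm [-95.4   1.7  48.8] [-0.4  0.5 -0.2]
sleeve 294 [np.float64(109.0), np.float64(-153.0), np.float64(236.0)]
panrim x 304 [-110.78710431   20.22806189] y [-61.85141444  58.41415493]
```

View pics/w8.png

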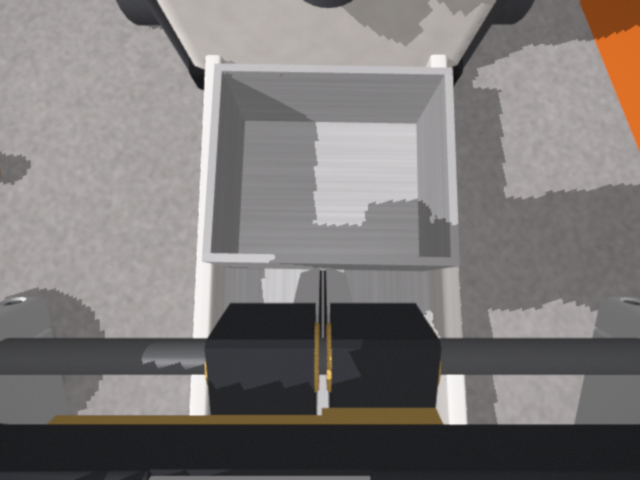

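The pan at (330,165) is square in the track, with about 30 mm left to the stop. I'm pushing on slowly.

Call:
{"method": "drive_tool", "body": {
  "deltas": [0.062,0,0.026,0,0,0,0,0.062,0,0.026,0,0,0,0,0.062,0,0.026,0,0,0,0,0.062,0,0.026,0,0,0,0,0.062,0,0.026,0,0,0,0,0.03,0,0.012,0,0,0,0,0.03,0,0.012,0,0,0,0,0,0,0,0,0,0,0,0,0,0,0,0,0,0]
}}

```text
time_s: 11.72
ee_pos: [0.5778, 0.068, 0.0469]
tool_rot: [[0.925, -0.142, 0.351], [-0.132, -0.99, -0.052], [0.355, 0.002, -0.935]]
force: [-5.4, 0.8, 3.1]
grip_width: 0.0006
grasp_force: 2.6
```

```bash
python3 look.py wrist w9; python3 bar.py
```

```text
11.7167 mill xyz mm [-68.4   1.6  46.9] [-5.4  0.8  3.1]
sleeve 294 [np.float64(109.0), np.float64(-154.0), np.float64(237.0)]
panrim x 215 [-83.9390927   29.07508784] y [-61.66329128  58.46247477]
```

Call:
{"method": "drive_tool", "body": {
  "deltas": [0.03,0,0.012,0,0,0,0,0.03,0,0.012,0,0,0,0,0,0,0,0,0,0,0]
}}

```text
time_s: 12.07
ee_pos: [0.5785, 0.0677, 0.0449]
tool_rot: [[0.929, -0.142, 0.343], [-0.132, -0.99, -0.052], [0.347, 0.003, -0.938]]
force: [-13.2, 1.7, 9.6]
grip_width: 0.0006
grasp_force: 7.2
```

```bash
python3 look.py wrist w10; python3 look.py side s10; python3 - <<'E'
from h import *
for n in('w10','s10'):
    s=np.load(n+'.npz'); p={k:s[k] for k in('vertical_fov','cx','cy','camera_from_world')}
    v,u=np.mgrid[0:480,0:640]; W=world(p,s['d'],u,v)
    X=W[...,0]*.990-W[...,1]*.139-.631; Y=W[...,0]*.139+W[...,1]*.990-.146; Z=W[...,2]
    m=(abs(Z-.064)<.005)&(abs(Y)<.058)&(X>-.08)&(X<.055)
    if n=='w10': m&=(v<300)
    h,e=np.histogram(X[m]*1000,np.arange(-80,58,3)); print(n,[(int(a),int(b)) for a,b in zip(e,h) if b>8])
E
```

```text
12.0667 mill xyz mm [-67.7   1.4  44.9] [-13.2   1.7   9.6]
12.1167 mill xyz mm [-67.8   1.4  44.9] [-14.4   2.    8.8]
w10 [(-68, 120), (-65, 343), (-53, 969), (-50, 1392), (-47, 129), (-44, 107), (-41, 88), (-38, 95), (-35, 91), (-32, 97), (-29, 79), (-26, 89), (-23, 82), (-20, 80), (-17, 81), (-14, 73), (-11, 78), (-8, 80), (-5, 74), (-2, 79), (1, 75), (4, 76), (7, 79), (10, 76), (13, 72), (16, 78), (19, 72), (22, 75), (25, 71), (28, 74), (31, 67), (34, 73), (37, 69), (40, 103), (43, 2258), (46, 1188), (49, 1502)]
s10 [(-53, 11), (43, 18), (46, 17)]
```

View pics/w10.png

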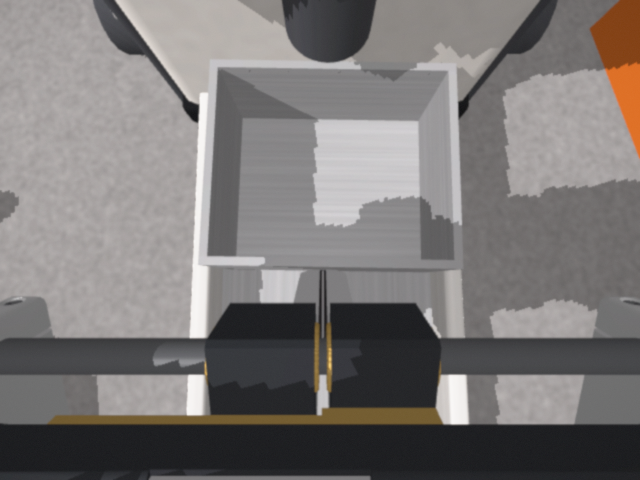

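The pan at (333,165) touches the mill face: the rim runs from -51 to about 48 mm, and the force rises without any motion. I'll back off.

Call:
{"method": "drive_tool", "body": {
  "deltas": [-0.1,0,-0.037,0,0,0,0,-0.12,0,-0.045,0,0,0,0,-0.12,0,-0.045,0,0,0,0,-0.12,0,-0.045,0,0,0,0,-0.12,0,-0.045,0,0,0,0,0,0,0,0,0,0,0,0,0,0,0,0,0,0,0,0,0,0,0,0,0]
}}

```text
time_s: 12.83
ee_pos: [0.538, 0.0737, 0.0473]
tool_rot: [[0.924, -0.142, 0.354], [-0.132, -0.99, -0.052], [0.358, 0.002, -0.934]]
force: [0.6, -1.1, 0.7]
grip_width: 0.0002
grasp_force: 0.0
```

```bash
python3 look.py wrist w11; python3 bar.py; python3 - <<'E'
from h import *
s=np.load('w11.npz'); p={k:s[k] for k in('vertical_fov','cx','cy','camera_from_world')}
v,u=np.mgrid[0:480,0:640]; W=world(p,s['d'],u,v)
X=W[...,0]*.990-W[...,1]*.139-.631; Y=W[...,0]*.139+W[...,1]*.990-.146; Z=W[...,2]
m=(abs(Z-.064)<.005)&(abs(Y)<.058)&(X>-.07)&(X<.06)&(v<300)
h,e=np.histogram(X[m]*1000,np.arange(-80,62,3)); print([(int(a),int(b)) for a,b in zip(e,h) if b>150])
E
```

```text
12.8333 mill xyz mm [-108.6    1.8   47.3] [ 0.6 -1.1  0.7]
sleeve 295 [np.float64(109.0), np.float64(-154.0), np.float64(237.0)]
panrim x 209 [-122.73353578   37.45793322] y [-61.7941086   57.29376322]
[(-53, 1560), (-50, 1210), (43, 1657)]
```

```bash
python3 -c "
from rig import workorder; print(workorder.close_job())"
```

```text
the job is handed in; nothing more can be done
None
```

The job is handed in (the verdict was not shown): the guard stayed at its raised stop, the pan was home to within about 2 mm of the stop by depth, and the arm was backed off; I viewed 11 pictures, one over the limit of 10.

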